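Clear the watchmaker's stack

ROBOT

A 6-joint arm with a two-finger parallel gripper is mounted at the origin on the work surface. World frame = base frame: x ahead of the robot, y to its left, z up, the work surface at z = 0. Lengths are in mm, angles in rad, forces in N, time in s.
With the tool pointing down it reaches from about 350 to 975 mm from the base axis. Payload 7.1 kg.
Tool frame: the origin (TCP) lies at the very end of the fingers, on their centre line; the grasp point (between the pads) lies tcp_to_grasp behind it (tcp_to_grasp is the distance from the TCP to the grasp point, in mm); z points along the fingers, x is the direction in which the jaws open and shut, and the axes are right-handed (so a half turn about z gives the same grasp; the last joint's range is limited). The gripper opens to 88 mm and grips with 3 to 60 N. Pads are 20 mm wide; open, the fingers measure 115 mm over their backs; the gripper's body (75 mm by 178 mm) begins 61 mm behind the grasp point.
Start: joints at [1.306, 0.423, 1.63, -0, 1.089, -0.019], TCP at [152.051, 606.206, 222.675] pointing down, gripper open.
Joint ranges: [-3, 3], [-0.9, 2.11], [0.09, 2.58], [-1.31, 4.45], [0.11, 2.69], [-2.54, 2.54]. Speed limits (rad/s): [2.39, 2.39, 3.01, 3.14, 3.14, 3.14].

INTERFACE

Orientations are given as a rotation vector (axis times angle).
In Python, from workcell import get_obs, get_image, close_job, recognise, mark_of, tcp_to_grasp gives the robot as it stands. The module is installed in compiled form; this text tells all that it offers.
- The arm moves only by the tool move_arm, never from a script. Its argument "motion" is a list of rows, each a list of 7 numbers: the shift along the world's x, y, z in mm, then the turn, a rotation vector about the world's x, y, z in rad, then the finger opening in mm, from 0 to 87.8. A call has 1 to 5 rows; each row is the pose to reach, as a shift and turn from the pose commanded when the call began; what a row does not reach only later rows make up. A row lasts 1/12 s, in which the tool goes at most 41.7 mm and 7.16 degrees, less where a joint would pass 70% of its speed; a pose out of reach is approached as far as the arm can. A call with a gripper value outside its range is refused whole. The fingers move at their own pace and stop on an object; the grip force is fixed at half the most. Time passes only in rows, so rows that repeat a pose let the fingers close. It gives the time, the measured TCP pose, the force and the opening at its end, in the units of the state.
- get_obs(): the state, without advancing time (a new reading comes with each control period).
- get_image(name): name is "scene" or "top"; returns a dict with "color" (400x640x3 uint8, red, green, blue), "mtx" (3x3 intrinsics, pixels), "camera_from_world" (4x4, takes a point from world to camera coordinates). Camera axes: x right, y up, looking along -z (the intrinsics and any distortion apply to the point x, -y, -z); pixel columns grow to the right and rows downward; lengths in mm; the calibration is good to about 2 mm. A picture is of the moment at which its call begins. There is no depth.
- close_job(): hands the job in, once; it reports no verdict.
Trained networks look in a picture, given as the dict that the camera call returned (one of the last four; its "shot" number tells which), for a name from the list of things; names that differ only in an ending like _2 or _b are one class to them, and where a whole thing is asked for, a point or a joint stands for the part that bears it (a point fixed in the world has none). Each returns a list of dicts, best first, with "p" (0 to 1); they miss things now and then, are a little off and sometimes report something else, mostly with a low value. They report only what shows in the picture. A call takes as long as a camera call. They do not tell look-alikes from the thing itself.
- recognise(picture, label): "bbox" ([centre column, centre row, width, height] in pixels, round what is visible of it).
- mark_of(picture, label): "location" ([row, column] in pixels: a listed point, or the origin of a listed thing).
The state is a dict: "t": time; "qpos": joint angles; "qvel": joint speeds; "joint_torque": joint torques, N m; "ee_pos": TCP position; "orientation": TCP orientation; "ft_force": force on the tool from outside, world axes, zero at the start; "moment": the same for the moment, N m; "width": finger opening in mm.
Only numpy, scipy, OpenCV 4.12 (cv2) and the standard library are available. Lean on these libraries where they do the work, as an engineer would, in place of code of your own. Each camera call takes 0.05 s, during which the arm holds its last target. There are 200 camera calls.

TASK

The job on the watchmaker's bench is finished, so take the stack apart from the top down: put the watch head, dial up and set down gently, not dropped, in the middle of the round green felt stand, then the white cushion in the middle of the square cork pad, then the black holder in the middle of the round brass plate, and last the orange parts box in the middle of the dark rubber mat with its long side along the mat's long side. Everything must end up right way up and let go, and the eyeglass loupe that stands on the bench must not be moved.

Things in the scene. Friction and masses are not known exactly. Their poses are not given: they have to be found in the camera images.
- watch_center (a point): Steel watch head, top of the stack, on the white cushion: round case 38 mm across, 10.5 mm thick, blue dial up, 80 g. Lug pairs stick out along its +y and -y: 46 mm over their ends, 22 mm wide, 2 to 8 mm above the underside; crown sticks out 2.5 mm at +x. Best gripped over the lug ends (closing along its y). Origin: on its centre axis, 5.5 mm above the underside (half-way up). z up.
- cushion_center (a point): White plastic disc, 50 mm across, 18 mm high, lying on the black holder under the watch. About 50 g. Origin: its centre, half-way up. z up.
- holder_center (a point): Black plastic disc with a grey line round its foot, 60 mm across, 22 mm high, lying on the orange box under the white cushion. About 120 g. Origin: its centre, half-way up. z up.
- box_center (a point): Closed orange parts box at the bottom of the stack, on the bench: 130 mm long (along its x), 64 mm wide (along its y), 24 mm high. About 260 g. Origin: its centre, half-way up. z up.
- felt_stand_top (a point): Place of the watch: round stand of dark wood, 88 mm across, with a green felt top 82 mm across, 18 mm above the bench. Origin: the middle of its flat top face. z up. Fixed to the bench.
- cork_pad_top (a point): Place of the white cushion: square cork pad 84 x 84 mm, its top 6 mm above the bench. Origin: the middle of its flat top face. z up. Fixed to the bench.
- plate_top (a point): Place of the black holder: round brass plate 96 mm across, its top 8 mm above the bench. Origin: the middle of its flat top face. z up. Fixed to the bench.
- mat_top (a point): Place of the orange box: dark rubber mat 160 mm long (along its x), 90 mm wide (along its y), its top 4 mm above the bench. Origin: the middle of its flat top face. z up. Fixed to the bench.
- loupe_center (a point): Not to be moved: black eyeglass loupe standing loose on the bench, a cone 36 mm across at the foot, 32 mm high. Origin: its centre, half-way up. z up.
There are look-alikes about, which are no part of the job. Leave any red look-alike of the part that bears watch_center alone.

How it is judged:
By the outcome, as a careful person would: the job done as asked, in the order asked, and still so for the second after the job is handed in, with the robot touching nothing.
It also fails if it takes over 128 s, if anything falls off the work surface, if the arm or the gripper's body presses on something with over 40 N, if the wrist force passes 120 N, or if a joint passes its speed limit or range.

## Working session

There is one attempt and no reset: what is moved stays moved. The work goes in short steps, Python scripts to look and compute and a tool call to move; the robot and the scene stay as the last step left them, time stands still between calls to the robot, and variables do not carry over. Pictures are saved under pics/ and viewed, about 12 in all and at most 16, crops included, and the job is handed in when it is done.

Besides the shell and the picture viewer there is one more tool, called as name([rows], argument=value, ...), one row to a line, values as JSON. move_arm: Moves the arm, as the interface text tells. Its arguments: {"type":"object","properties":{"motion":{"type":"array"}},"required":["motion"]}

```bash
mkdir -p pics; cat > h.py <<'E'
import numpy as np, cv2
from workcell import *
NAMES="watch_center cushion_center holder_center box_center felt_stand_top cork_pad_top plate_top mat_top loupe_center".split()
def save(im,n,crop=None,s=1):
    c=im["color"][:,:,::-1]
    if crop: c=c[crop[1]:crop[3],crop[0]:crop[2]]
    cv2.imwrite("pics/"+n,cv2.resize(c,None,fx=s,fy=s,interpolation=cv2.INTER_CUBIC))
def ray(im,rc):
    K=im["mtx"];T=im["camera_from_world"]
    d=np.linalg.inv(K)@[rc[1],rc[0],1.];d=T[:3,:3].T@(d*[1,-1,-1])
    return -T[:3,:3].T@T[:3,3],d/np.linalg.norm(d)
def atz(im,rc,z):
    o,d=ray(im,rc);return o+d*(z-o[2])/d[2]
def proj(im,p):
    T=im["camera_from_world"];c=(T@np.r_[p,1])[:3]*[1,-1,-1];q=im["mtx"]@c;return q[:2]/q[2]
def tri(rs):
    A=0;b=0
    for o,d in rs:
        P=np.eye(3)-np.outer(d,d);A=A+P;b=b+P@o
    x=np.linalg.solve(A,b);return x,[np.linalg.norm((np.eye(3)-np.outer(d,d))@(x-o)) for o,d in rs]
E
python3 - <<'E'
from h import *
np.set_printoptions(precision=1,suppress=True)
print(get_obs(),tcp_to_grasp)
S=get_image("scene");T=get_image("top");print([k for k in S])
save(S,"s0.png");save(T,"t0.png")
for i in(S,T):
    print(i["mtx"].tolist(),ray(i,(200,320)))
for n in NAMES:
    a=mark_of(S,n);b=mark_of(T,n)
    print(n,"S",[(np.round(x["location"],1).tolist(),round(x["p"],2)) for x in a[:3]],"T",[(np.round(x["location"],1).tolist(),round(x["p"],2)) for x in b[:3]])
    for x in a[:2]:
        for y in b[:2]:
            p,e=tri([ray(S,x["location"]),ray(T,y["location"])]);print("   ",p,np.array(e))
E
```

```text
{'t': 0.0, 'qpos': array([ 1.3,  0.4,  1.6,  0. ,  1.1, -0. ]), 'qvel': array([ 0.,  0., -0.,  0.,  0.,  0.]), 'joint_torque': array([ -0. , -54.5, -27.4,   0.1,   0. ,  -0. ]), 'ee_pos': array([151.9, 605.7, 221.9]), 'orientation': array([ 2.5,  1.9, -0. ]), 'ft_force': array([-0.7,  0.4,  0. ]), 'moment': array([-0., -0., -0.]), 'width': 87.85483992434017} 18.700000000000003
['color', 'mtx', 'camera_from_world', 'shot']
[[464.74463728209423, 0.0, 319.42626635314645], [0.0, 464.74463728209423, 193.365999847973], [0.0, 0.0, 1.0]] (array([1111.2, -390.3,  776.1]), array([-0.6,  0.4, -0.7]))
[[401.4333238820535, 0.0, 323.8117565284275], [0.0, 401.4333238820535, 200.03581763428372], [0.0, 0.0, 1.0]] (array([407.9, -12.6, 920.4]), array([ 0.2,  0. , -1. ]))
watch_center S [([181.2, 313.2], 0.81), ([221.5, 256.9], 0.81), ([179.3, 349.6], 0.72)] T [([213.4, 321.5], 0.66), ([168.1, 323.3], 0.53), ([227.4, 266.9], 0.52)]
    [534.5   2.6  78.3] [1.3 1.3]
    [603.7 -21.2 153.9] [18.5 18.5]
    [523.  -59.5   0.5] [66.1 66.1]
    [601.  -79.8 100.4] [79.4 79.4]
cushion_center S [([185.4, 312.
[... 241 characters left out ...]
.2] [1.8 1.8]
    [611.2  78.2 -63.9] [95.9 95.9]
box_center S [([199.7, 301.7], 0.94)] T [([229.5, 325.8], 0.83)]
    [507.2  -7.4   2.5] [1. 1.]
felt_stand_top S [([176.4, 429.6], 0.58)] T [([178.4, 206.9], 0.82)]
    [629.  265.3  24.9] [0.8 0.8]
cork_pad_top S [([291.8, 212.4], 0.92)] T [([181.6, 443.6], 0.95), ([251.1, 189.2], 0.7)]
    [ 613.7 -281.5    7.3] [0.8 0.8]
    [530.4 -15.5  82.8] [287.9 287.9]
plate_top S [([141.6, 392.3], 0.88)] T [([250.5, 187.9], 0.7)]
    [463.7 306.8  -3.3] [4.9 4.9]
mat_top S [] T [([241.1, 462.5], 0.83), ([148.7, 277.4], 0.42), ([180.2, 207.0], 0.32)]
loupe_center S [([232.0, 397.4], 0.84)] T [([143.5, 277.2], 0.65)]
    [709.2 101.4  18.5] [2.7 2.7]
```

View pics/s0.png

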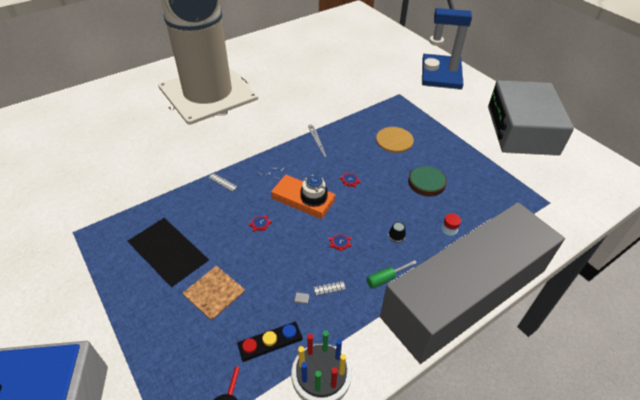

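View pics/t0.png

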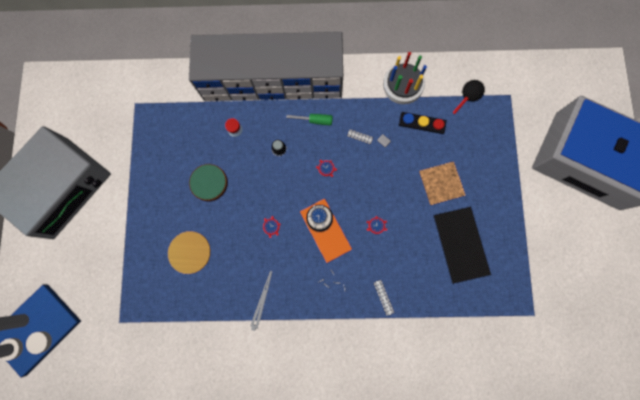

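Arm is out of view. In top, the stack is at (320,217) on the orange box. The felt is at (208,183), plate at (189,252), cork at (442,183), mat at (462,245) and loupe at (278,147). The watch candidates are the blue one on the stack at (319,216) and the red ones at (326,168), (271,227) and (376,226). The one on the cushion fits the description. I'll confirm that with a crop and measure by segmentation.

```bash
cat >> h.py <<'E'
def blob(im,lo,hi,roi):
    x0,y0,x1,y1=roi;h=cv2.cvtColor(im["color"],cv2.COLOR_RGB2HSV)
    m=np.zeros(h.shape[:2],np.uint8);m[y0:y1,x0:x1]=cv2.inRange(h,np.array(lo),np.array(hi))[y0:y1,x0:x1]
    m=cv2.morphologyEx(m,cv2.MORPH_CLOSE,np.ones((3,3)))
    return max(cv2.findContours(m,0,cv2.CHAIN_APPROX_NONE)[0],key=cv2.contourArea)
def onplane(im,c,z): return np.array([atz(im,(p[1],p[0]),z)[:2] for p in c.reshape(-1,2)],np.float32)
E
python3 - <<'E'
from h import *
np.set_printoptions(precision=1,suppress=True)
S=get_image("scene");T=get_image("top")
a=S["color"][160:225,260:345,::-1];b=T["color"][185:275,280:365,::-1]
a=cv2.resize(a,(385,400*65//85+0),interpolation=cv2.INTER_CUBIC);a=cv2.resize(S["color"][155:225,265:345,::-1],None,fx=5,fy=5,interpolation=cv2.INTER_CUBIC)
b=cv2.resize(T["color"][195:265,290:370,::-1],None,fx=5,fy=5,interpolation=cv2.INTER_CUBIC)
cv2.imwrite("pics/c0.png",np.hstack([a,b]))
def rep(n,im,lo,hi,roi,z,k):
    c=blob(im,lo,hi,roi);P=onplane(im,c,z)
    if k=="r": print(n,cv2.contourArea(c),[np.round(v,1) for v in cv2.minAreaRect(P)])
    else: print(n,cv2.contourArea(c),[np.round(v,1) for v in cv2.fitEllipse(P)])
rep("felt T",T,(40,40,20),(90,255,160),(180,155,235,210),18,"e")
rep("felt S",S,(40,40,20),(90,255,160),(405,160,450,198),18,"e")
rep("plate T",T,(10,80,100),(30,255,255),(160,225,220,280),8,"e")
rep("plate S",S,(10,80,100),(30,255,255),(370,120,420,158),8,"e")
rep("cork T",T,(5,60,60),(25,255,255),(410,155,475,210),6,"r")
rep("cork S",S,(5,60,60),(25,255,255),(175,260,250,325),6,"r")
rep("mat T",T,(0,0,0),(179,255,45),(425,200,500,290),4,"r")
rep("mat S",S,(0,0,0),(179,255,45),(120,210,215,290),4,"r")
rep("box T",T,(3,150,120),(18,255,255),(290,190,365,270),24,"r")
rep("box S",S,(3,150,120),(18,255,255),(265,170,345,220),24,"r")
E
```

```text
felt T 916.0 [array([623.1, 266.1]), array([79.8, 80.8]), np.float64(140.2)]
felt S 651.5 [array([625.3, 264.7]), array([80. , 80.9]), np.float64(147.4)]
plate T 1329.5 [array([462. , 305.4]), array([92.6, 93.9]), np.float64(180.0)]
plate S 685.0 [array([466.3, 303.4]), array([93.2, 96.5]), np.float64(56.2)]
cork T 1208.0 [array([ 611.3, -278.1]), array([83.6, 84.1]), np.float64(14.6)]
cork S 1671.5 [array([ 613.3, -278.5]), array([85.7, 84.1]), np.float64(14.9)]
mat T 2494.5 [array([ 468.3, -313.1]), array([154.6,  85.4]), np.float64(11.6)]
mat S 2582.0 [array([ 470.1, -313.4]), array([157.3,  87.4]), np.float64(11.5)]
box T 816.0 [array([486.2, -14.8]), array([86.9, 61.5]), np.float64(26.8)]
box S 938.5 [array([513.3, -10.2]), array([136. ,  76.2]), np.float64(26.3)]
```

View pics/c0.png

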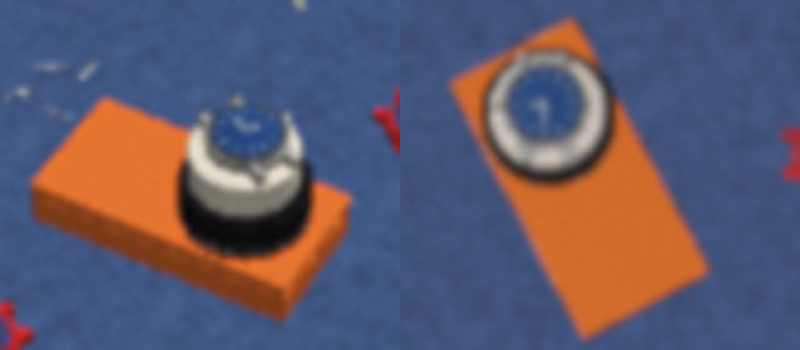

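The blue-dialled watch on the white cushion is confirmed. Next is the precise stack position and watch yaw.

```bash
python3 - <<'E'
from h import *
np.set_printoptions(precision=1,suppress=True)
S=get_image("scene");T=get_image("top")
# box corners
cT=[(324.2,198.6),(351.6,249),(327,262.6),(300,211.4)];cS=[(285.6,174.4),(335,195.6),(321.6,214),(272,192)]
pt=np.array([atz(T,(v,u),24) for u,v in cT]);ps=np.array([atz(S,(v,u),24) for u,v in cS])
print("boxT",pt.mean(0),[np.linalg.norm(pt[i]-pt[(i+1)%4]) for i in range(4)],cv2.minAreaRect(pt[:,:2].astype(np.float32)))
print("boxS",ps.mean(0),[np.linalg.norm(ps[i]-ps[(i+1)%4]) for i in range(4)],cv2.minAreaRect(ps[:,:2].astype(np.float32)))
# dial
cen=[]
for im,roi in((S,(303,172,327,190)),(T,(306,203,332,230))):
    h=cv2.resize(im["color"],None,fx=4,fy=4,interpolation=cv2.INTER_CUBIC)
    c=blob({"color":h},(100,90,40),(125,255,200),[4*r for r in roi]);e=cv2.fitEllipse(c)
    u=(np.array(e[0])+.5)/4-.5;cen.append((u[1],u[0]));print("dial px",u,np.array(e[1])/4,onplane(im,(c+.5)/4-.5,74.5).ptp(0) if hasattr(c,'ptp') else np.ptp(onplane(im,(c+.5)/4-.5,74.5),0),atz(im,cen[-1],74.5))
print("dial tri",tri([ray(S,cen[0]),ray(T,cen[1])]))
# white cushion + black in T / S : circles on planes
def circ(im,roi,lo,hi,z):
    c=blob(im,lo,hi,roi);P=onplane(im,cv2.convexHull(c),z);print("circ",z,cv2.minEnclosingCircle(P),cv2.fitEllipse(P))
circ(T,(305,200,335,235),(0,0,130),(179,70,255),64)
circ(T,(305,200,335,235),(0,0,0),(179,255,70),46)
P=[]
# rectified top-view of the watch at z=74, 0.25 mm/px, from both cams: up=+x left=+y
c0=tri([ray(S,cen[0]),ray(T,cen[1])])[0]
tiles=[]
for im in(S,T):
    g=np.arange(-40,40,.2);Y,X=np.meshgrid(c0[1]-g,c0[0]-g)
    pts=np.stack([X,Y,np.full_like(X,71)],-1).reshape(-1,3)
    T4=im["camera_from_world"];q=(pts@T4[:3,:3].T+T4[:3,3])*[1,-1,-1]@im["mtx"].T
    m=(q[:,:2]/q[:,2:]).astype(np.float32).reshape(len(g),len(g),2)
    tiles.append(cv2.remap(im["color"],m[...,0],m[...,1],cv2.INTER_CUBIC)[:,:,::-1])
cv2.imwrite("pics/r0.png",np.hstack(tiles))
E
```

```text
boxT [504.1  -6.1  24. ] [np.float64(129.11307212768548), np.float64(62.22305739942737), np.float64(129.6048367351084), np.float64(62.0642121936751)] ((503.93603515625, -6.098114013671875), (129.6981201171875, 62.22030258178711), 27.03715705871582)
boxS [509.9  -6.1  24. ] [np.float64(131.0322726355435), np.float64(62.12085436448406), np.float64(127.75968108530098), np.float64(63.06294766716992)] ((509.0899658203125, -6.2925567626953125), (132.3079071044922, 62.898712158203125), 25.200105667114258)
dial px [315.8 178.4] [17.1 25.6] [72.8 56. ] [527.9  15.3  74.5]
dial px [318.5 215.3] [13.5 13.6] [28.6 28.8] [530.5   8.   74.5]
dial tri (array([531.1,  10. ,  79.6]), [np.float64(2.5484900277739544), np.float64(2.5484900277740103)])
circ 64 ((529.8052978515625, 7.507418632507324), 25.581382751464844) ((529.728515625, 7.476413726806641), (49.30584716796875, 50.79557800292969), 67.84026336669922)
circ 46 ((515.265625, 3.495454788208008), 22.870033264160156) ((525.7352905273438, 6.668279647827148), (49.509254455566406, 51.40987777709961), 176.29806518554688)
```

View pics/r0.png

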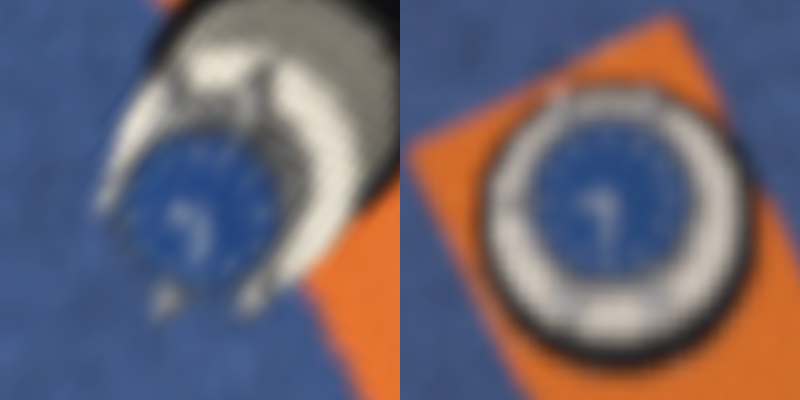

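The watch's lugs lie along world x. In the r0 tiles the lug pairs are at rows 90/300 and 97/310. Both views agree at z≈71 on centre ≈ (531, 8), so I'll move over it with jaws along x.

move_arm([
  [19,-30,0,0,0,-0.065,87.8],
  [38,-60,0,0,0,-0.13,87.8],
  [57,-90,0,0,0,-0.195,87.8],
  [76,-120,0,0,0,-0.26,87.8],
  [95,-150,0,0,0,-0.325,87.8],
])

```text
t: 1.62
ee_pos: [247.6, 454.8, 222.7]
orientation: [-2.759, -1.502, -0.0]
ft_force: [0.8, 0.6, 0.3]
width: 87.4
```

move_arm([
  [19,-30,0,0,0,-0.065,87.8],
  [38,-60,0,0,0,-0.13,87.8],
  [57,-90,0,0,0,-0.195,87.8],
  [76,-120,0,0,0,-0.26,87.8],
  [95,-150,0,0,0,-0.325,87.8],
])

```text
t: 2.03
ee_pos: [342.7, 304.8, 222.9]
orientation: [-2.966, -1.036, -0.001]
ft_force: [1.4, 0.3, 0.1]
width: 87.8
```

move_arm([
  [19,-30,0,0,0,-0.065,87.8],
  [38,-60,0,0,0,-0.13,87.8],
  [57,-90,0,0,0,-0.195,87.8],
  [76,-120,0,0,0,-0.26,87.8],
  [95,-150,0,0,0,-0.325,87.8],
])

```text
t: 2.45
ee_pos: [437.8, 154.6, 223.0]
orientation: [-3.094, -0.542, -0.001]
ft_force: [0.6, 0.2, -0.1]
width: 88.0
```

move_arm([
  [19,-30,0,0,0,-0.065,87.8],
  [38,-60,0,0,0,-0.13,87.8],
  [57,-90,0,0,0,-0.195,87.8],
  [76,-120,0,0,0,-0.26,87.8],
  [94,-148,0,0,0,-0.325,87.8],
])

```text
t: 2.87
ee_pos: [531.9, 6.3, 222.9]
orientation: [3.141, 0.033, 0.001]
ft_force: [0.1, 0.2, 0.1]
width: 87.6
```

move_arm([
  [0,0,-30,0,0,0,87.8],
  [0,0,-60,0,0,0,87.8],
  [0,0,-60,0,0,0,87.8],
  [0,0,-60,0,0,0,87.8],
  [0,0,-60,0,0,0,87.8],
])

```text
t: 3.28
ee_pos: [531.6, 8.5, 163.7]
orientation: [3.141, 0.04, 0.001]
ft_force: [-0.2, 0.7, -0.1]
width: 87.8
```

```bash
cat >> h.py <<'E'
from scipy.spatial.transform import Rotation as R
def st():
    o=get_obs();M=R.from_rotvec(o["orientation"]).as_matrix()
    print("t",round(o["t"],2),"pos",o["ee_pos"].round(2),"yaw",np.arctan2(M[1,0],M[0,0]).round(4),"tz",M[:,2].round(3),"q",o["qpos"].round(2),"F",o["ft_force"].round(1),"w",round(o["width"],2));return o
E
python3 -c "
from h import *
st();st()"
```

```text
t 3.28 pos [531.57   8.46 163.74] yaw 0.0255 tz [ 0.001 -0.    -1.   ] q [-0.01  0.37  1.88 -0.    0.89 -0.03] F [-0.2  0.7 -0.1] w 87.84
t 3.28 pos [531.57   8.46 163.74] yaw 0.0255 tz [ 0.001 -0.    -1.   ] q [-0.01  0.37  1.88 -0.    0.89 -0.03] F [-0.2  0.7 -0.1] w 87.84
```

move_arm([
  [0,0,-30,0,0,0,87.8],
  [0,0,-60,0,0,0,87.8],
  [0,0,-75,0,0,0,87.8],
  [0,0,-75,0,0,0,87.8],
  [0,0,-75,0,0,0,87.8],
])

```text
t: 3.7
ee_pos: [531.8, 8.6, 88.9]
orientation: [3.141, 0.04, 0.002]
ft_force: [0.3, -0.4, 1.2]
width: 87.8
```

```bash
python3 - <<'E'
from h import *
st();S=get_image("scene");save(S,"s1.png",(240,120,400,240),5)
for x in(-44,44): print(proj(S,(531.05+x,8.2,87.7)))
E
```

```text
t 3.7 pos [531.83   8.62  88.87] yaw 0.0258 tz [ 0.001 -0.    -1.   ] q [-0.01  0.49  1.92 -0.    0.73 -0.03] F [ 0.3 -0.4  1.2] w 87.81
[302.45905283 164.38743882]
[325.91069124 188.49197268]
```

View pics/s1.png

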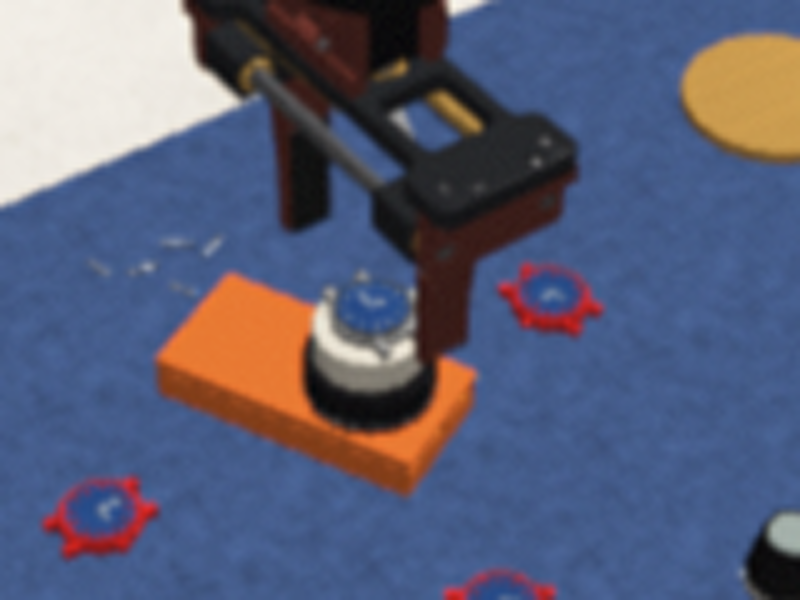

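Finger tips match the projected positions within a pixel, and the watch is centred. Descend and close.

move_arm([
  [0,0,-7,0,0,0,70],
  [0,0,-14,0,0,0,60],
  [0,0,-18,0,0,0,54],
  [0,0,-20.5,0,0,0,54],
  [0,0,-20.5,0,0,0,54],
])

```text
t: 4.17
ee_pos: [530.7, 8.2, 66.7]
orientation: [-3.141, -0.039, 0.001]
ft_force: [0.4, -0.2, -0.7]
width: 58.3
```

move_arm([
  [0,0,0,0,0,0,50],
  [0,0,0,0,0,0,48],
  [0,0,0,0,0,0,46],
  [0,0,0,0,0,0,40],
  [0,0,0,0,0,0,40],
])

```text
t: 4.58
ee_pos: [531.2, 8.2, 67.3]
orientation: [3.141, 0.039, 0.0]
ft_force: [-0.6, -0.6, 0.1]
width: 45.2
```

move_arm([
  [0,0,0,0,0,0,40],
  [0,0,0,0,0,0,40],
  [0,0,0,0,0,0,40],
  [0,0,0,0,0,0,40],
  [0,0,0,0,0,0,40],
])

```text
t: 5.0
ee_pos: [531.2, 8.2, 67.3]
orientation: [3.141, 0.039, 0.001]
ft_force: [0.4, -1.0, 1.4]
width: 44.6
```

move_arm([
  [0,0,8,0,0,0,40],
  [0,0,25,0,0,0,40],
  [0,0,50,0,0,0,40],
  [0,0,70,0,0,0,40],
  [0,0,80,0,0,0,40],
])

```text
t: 5.42
ee_pos: [532.0, 8.2, 149.7]
orientation: [3.141, 0.039, 0.004]
ft_force: [0.4, -0.1, -1.0]
width: 44.7
```

```bash
python3 - <<'E'
from h import *
st();S=get_image("scene");save(S,"s2.png",(250,100,370,230),4)
E
```

```text
t 5.42 pos [531.97   8.22 149.72] yaw 0.025 tz [ 0.003  0.    -1.   ] q [-0.01  0.39  1.89  0.    0.86 -0.03] F [ 0.4 -0.1 -1. ] w 44.75
```

View pics/s2.png

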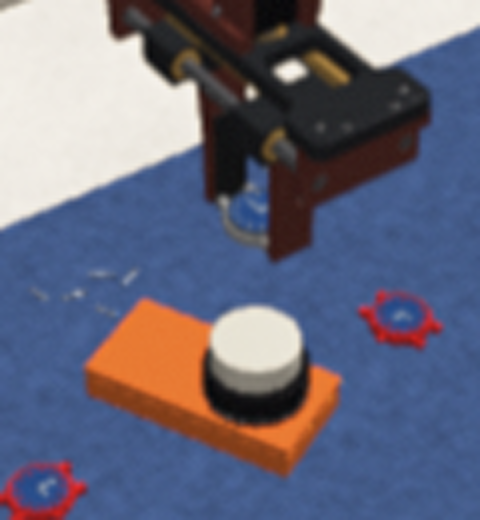

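The watch is held level between the fingers, at crop (245,210), and the cushion stayed on the holder at crop (256,345). Now to the felt.

move_arm([
  [11.6,32.2,0,0,0,0,40],
  [23.3,64.3,0,0,0,0,40],
  [35,96.5,0,0,0,0,40],
  [46.6,128.6,0,0,0,0,40],
  [58.2,160.8,0,0,0,0,40],
])

```text
t: 5.88
ee_pos: [589.0, 170.4, 146.2]
orientation: [3.141, 0.039, -0.002]
ft_force: [0.4, -0.2, 0.0]
width: 44.7
```

move_arm([
  [11.6,32.2,0,0,0,0,40],
  [23.3,64.3,0,0,0,0,40],
  [33,90,-5,0,0,0,40],
  [35,96.4,-25,0,0,0,40],
  [35,96.4,-55,0,0,0,40],
])

```text
t: 6.3
ee_pos: [626.4, 268.8, 93.3]
orientation: [-3.139, -0.043, -0.008]
ft_force: [0.6, -0.3, -0.4]
width: 44.7
```

move_arm([
  [0,0,-25,0,0,0,40],
  [0,0,-45,0,0,0,40],
  [0,0,-57,0,0,0,40],
  [0,0,-62,0,0,0,40],
  [0,0,-62,0,0,0,40],
])

```text
t: 6.72
ee_pos: [623.3, 264.9, 28.6]
orientation: [3.14, 0.039, -0.004]
ft_force: [0.6, 0.1, -0.4]
width: 44.6
```

```bash
python3 - <<'E'
from h import *
st();S=get_image("scene");save(S,"s3.png",(360,100,500,220),5)
print(proj(S,(624.2,265.4,18)))
E
```

```text
t 6.72 pos [623.32 264.93  28.61] yaw 0.0248 tz [-0.002 -0.001 -1.   ] q [0.38 0.74 1.59 0.   0.81 0.36] F [ 0.6  0.1 -0.4] w 44.55
[427.30670154 177.39590792]
```

View pics/s3.png

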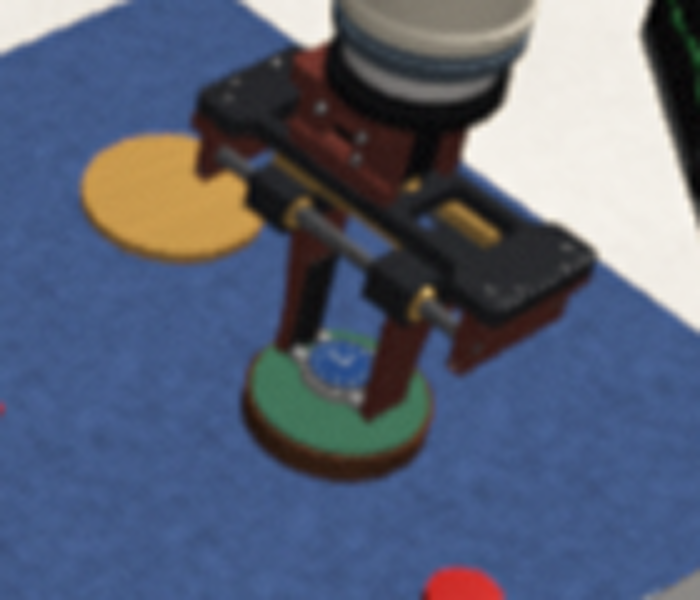

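The watch is over the middle of the felt. Lowering slowly with force checks.

move_arm([
  [0,0,-3,0,0,0,40],
  [0,0,-5,0,0,0,40],
  [0,0,-6.5,0,0,0,40],
  [0,0,-7,0,0,0,40],
  [0,0,-7,0,0,0,40],
])

```text
t: 7.18
ee_pos: [624.4, 265.4, 23.6]
orientation: [-3.141, -0.039, -0.001]
ft_force: [-0.3, 0.4, 0.2]
width: 44.8
```

move_arm([
  [0,0,-0.4,0,0,0,40],
  [0,0,-0.8,0,0,0,40],
  [0,0,-1,0,0,0,40],
  [0,0,-1,0,0,0,40],
  [0,0,-1,0,0,0,40],
])

```text
t: 7.6
ee_pos: [624.2, 265.4, 22.2]
orientation: [3.141, 0.039, -0.0]
ft_force: [0.1, 0.7, -0.9]
width: 44.9
```

move_arm([
  [0,0,-0.4,0,0,0,40],
  [0,0,-0.8,0,0,0,40],
  [0,0,-0.8,0,0,0,40],
  [0,0,-0.8,0,0,0,40],
  [0,0,-0.8,0,0,0,40],
])

```text
t: 8.02
ee_pos: [624.3, 265.4, 21.4]
orientation: [3.141, 0.039, 0.0]
ft_force: [0.2, -0.1, -0.7]
width: 44.8
```

move_arm([
  [0,0,-0.3,0,0,0,40],
  [0,0,-0.4,0,0,0,40],
  [0,0,-0.4,0,0,0,40],
  [0,0,-0.4,0,0,0,40],
])

```text
t: 8.35
ee_pos: [624.3, 265.4, 21.3]
orientation: [-3.141, -0.039, -0.0]
ft_force: [-2.2, -1.2, 5.1]
width: 44.9
```

move_arm([
  [0,0,-0.3,0,0,0,40],
  [0,0,-0.3,0,0,0,40],
  [0,0,-0.3,0,0,0,40],
  [0,0,-0.3,0,0,0,40],
])

```text
t: 8.68
ee_pos: [624.3, 265.4, 21.3]
orientation: [-3.141, -0.039, -0.0]
ft_force: [-2.2, -1.1, 7.3]
width: 44.7
```

Contact at 21.3, 5–7 N. Ease and open, then lift.

move_arm([
  [0,0,0.4,0,0,0,40],
  [0,0,0.4,0,0,0,46],
  [0,0,0.4,0,0,0,50],
  [0,0,0.4,0,0,0,56],
  [0,0,0.4,0,0,0,66],
])

```text
t: 9.1
ee_pos: [624.2, 265.4, 20.7]
orientation: [3.141, 0.039, -0.0]
ft_force: [-0.5, -0.8, 1.1]
width: 59.4
```

move_arm([
  [0,0,0,0,0,0,75],
  [0,0,0,0,0,0,75],
  [0,0,3,0,0,0,80],
  [0,0,15,0,0,0,87.8],
  [0,0,45,0,0,0,87.8],
])

```text
t: 9.52
ee_pos: [621.6, 264.3, 63.4]
orientation: [3.139, 0.039, -0.01]
ft_force: [0.2, -0.3, -0.1]
width: 87.4
```

move_arm([
  [0,0,40,0,0,0,87.8],
  [0,0,80,0,0,0,87.8],
  [-12,-32,80,0,0,0,87.8],
  [-24,-64,80,0,0,0,87.8],
  [-36,-97,80,0,0,0,87.8],
])

```text
t: 9.93
ee_pos: [588.4, 168.1, 148.3]
orientation: [-3.14, -0.042, -0.005]
ft_force: [0.5, -0.7, -0.2]
width: 88.0
```

```bash
python3 - <<'E'
from h import *
np.set_printoptions(precision=1,suppress=True)
st();S=get_image("scene");T=get_image("top")
a=cv2.resize(S["color"][150:210,390:470,::-1],None,fx=5,fy=5,interpolation=cv2.INTER_CUBIC)
b=cv2.resize(T["color"][150:210,170:250,::-1],None,fx=5,fy=5,interpolation=cv2.INTER_CUBIC);cv2.imwrite("pics/w.png",np.hstack([a,b]))
for im,roi in((S,(405,160,450,198)),(T,(180,155,235,210))):
    c=blob(im,(40,40,20),(90,255,160),roi);print("felt",cv2.fitEllipse(onplane(im,c,18)))
    c=blob(im,(100,90,40),(125,255,255),(416,168,440,188) if im is S else (195,170,222,197));print("dial",cv2.fitEllipse(onplane(im,c,28.5)))
# cushion/holder from both
def circ(n,im,roi,lo,hi,z):
    c=blob(im,lo,hi,roi);P=onplane(im,cv2.convexHull(c),z);print(n,z,cv2.fitEllipse(P))
circ("cushT",T,(305,200,335,235),(0,0,140),(179,70,255),64)
circ("cushS",S,(295,165,335,210),(0,0,190),(179,70,255),64)
E
```

```text
t 9.93 pos [588.4 168.1 148.3] yaw 0.0265 tz [ 0.  0. -1.] q [ 0.3  0.5  1.7 -0.   0.9  0.2] F [ 0.5 -0.7 -0.2] w 87.99
felt ((625.2991333007812, 264.6686096191406), (79.91329193115234, 80.8062973022461), 154.4655303955078)
dial ((624.8421630859375, 264.1699523925781), (28.30478858947754, 29.349103927612305), 85.0323257446289)Traceback (most recent call last):
  File "<stdin>", line 7, in <module>
  File "h.py", line 25, in blob
    return max(cv2.findContours(m,0,cv2.CHAIN_APPROX_NONE)[0],key=cv2.contourArea)
ValueError: max() iterable argument is empty
```

View pics/w.png

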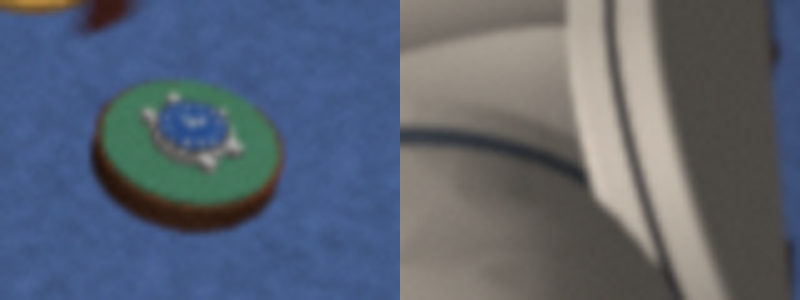

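The watch stands dial up, within about 1 mm of the felt's middle. Next is the cushion, after a quick check in the scene view.

move_arm([
  [-11.5,-32,0,0,0,0,87.8],
  [-23,-64,0,0,0,0,87.8],
  [-34.6,-96,0,0,0,0,87.8],
  [-46,-128,0,0,0,0,87.8],
  [-57.7,-160.4,0,0,0,0,87.8],
])

```text
t: 10.45
ee_pos: [530.8, 7.3, 147.0]
orientation: [-3.141, -0.04, -0.003]
ft_force: [0.2, -0.5, -0.8]
width: 88.2
```

```bash
python3 - <<'E'
from h import *
st();S=get_image("scene")
c=blob(S,(0,0,170),(179,60,255),(295,165,335,205));print(cv2.boundingRect(c),cv2.fitEllipse(onplane(S,cv2.convexHull(c),64)))
for z in(0,46,64):print(z,proj(S,(530.5,8,z)))
for l in("cushion_center","holder_center"):print(recognise(S,l)[:2],mark_of(S,l)[:1])
save(S,"s4.png",(250,100,370,230),4)
E
```

```text
t 10.45 pos [530.77   7.33 147.02] yaw 0.0257 tz [ 0.002  0.    -1.   ] q [-0.01  0.39  1.89  0.    0.85 -0.03] F [ 0.2 -0.5 -0.8] w 88.2
(303, 177, 22, 16) ((531.6026000976562, 6.976047515869141), (48.80428695678711, 49.89828872680664), 77.50175476074219)
0 [313.56135195 203.86285645]
46 [313.614788   189.69632376]
64 [313.63666708 183.89592042]
[{'bbox': [313.4, 187.8, 20.1, 22.2], 'p': 0.56}] [{'location': [185.5, 314.2], 'p': 0.56}]
[{'bbox': [314.0, 199.3, 32.0, 14.3], 'p': 0.58}] [{'location': [197.0, 313.1], 'p': 0.62}]
```

View pics/s4.png

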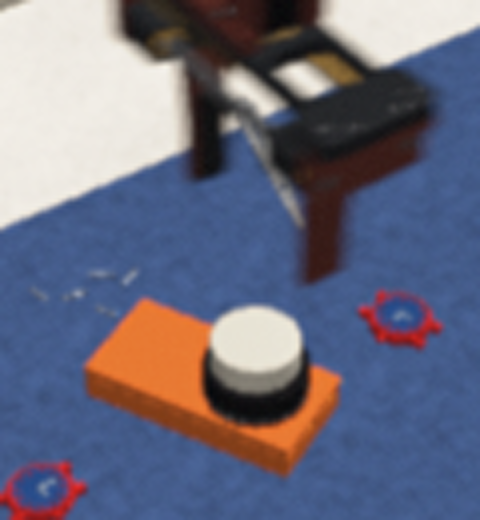

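Both views agree on the cushion at z=64: T (529.8,7.5) and S (531.6,7.0). Descend and grip.

move_arm([
  [0,-0.6,-30,0,0,0,87.8],
  [0,-0.6,-60,0,0,0,87.8],
  [0,-0.6,-80,0,0,0,80],
  [0,-0.6,-91,0,0,0,70],
  [0,-0.6,-96.5,0,0,0,60],
])

```text
t: 11.12
ee_pos: [530.3, 8.6, 48.1]
orientation: [-3.141, -0.042, 0.003]
ft_force: [0.3, 0.1, -0.7]
width: 71.3
```

move_arm([
  [0,0,0,0,0,0,58],
  [0,0,0,0,0,0,55],
  [0,0,0,0,0,0,52],
  [0,0,0,0,0,0,50],
  [0,0,0,0,0,0,45],
])

```text
t: 11.53
ee_pos: [531.4, 7.5, 50.7]
orientation: [-3.141, -0.039, -0.003]
ft_force: [0.4, 1.2, 4.3]
width: 49.1
```

move_arm([
  [0,0,0,0,0,0,45],
  [0,0,0,0,0,0,45],
  [0,0,0,0,0,0,45],
  [0,0,0,0,0,0,45],
  [0,0,0,0,0,0,45],
])

```text
t: 11.95
ee_pos: [531.4, 7.5, 50.6]
orientation: [-3.141, -0.039, -0.003]
ft_force: [0.3, 1.3, 7.1]
width: 49.5
```

move_arm([
  [0,0,8,0,0,0,45],
  [0,0,30,0,0,0,45],
  [0,0,60,0,0,0,45],
  [0,0,80,0,0,0,45],
  [0,0,80,0,0,0,45],
])

```text
t: 12.37
ee_pos: [533.2, 7.3, 133.9]
orientation: [3.141, 0.039, 0.011]
ft_force: [0.2, 0.3, -0.9]
width: 49.4
```

```bash
python3 - <<'E'
from h import *
st();S=get_image("scene");st()
save(S,"s5.png",(250,100,370,230),4)
E
```

```text
t 12.37 pos [533.15   7.28 133.92] yaw 0.0249 tz [ 0.007 -0.    -1.   ] q [-0.01  0.41  1.9  -0.    0.82 -0.03] F [ 0.2  0.3 -0.9] w 49.35
t 12.42 pos [532.09   7.28 132.01] yaw 0.0248 tz [ 0.005 -0.    -1.   ] q [-0.01  0.41  1.9  -0.    0.82 -0.03] F [ 1.3  0.9 -0.8] w 49.14
```

View pics/s5.png

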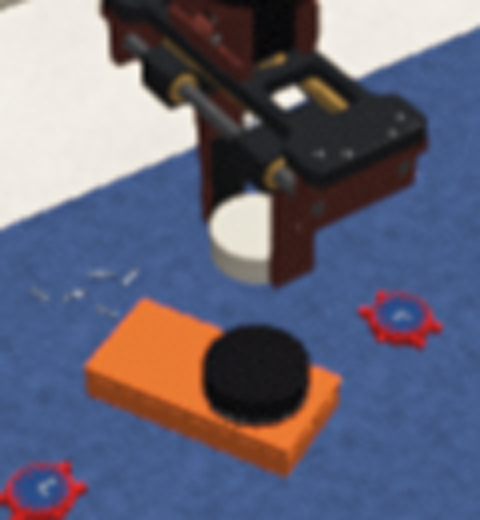

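The cushion is held level and the holder stayed. To the cork.

move_arm([
  [9,-31.7,0,0,0,0,45],
  [18.1,-63.4,0,0,0,0,45],
  [27.2,-95.1,0,0,0,0,45],
  [36.3,-126.8,0,0,0,0,45],
  [45.4,-158.5,0,0,0,0,45],
])

```text
t: 12.83
ee_pos: [575.2, -152.4, 128.3]
orientation: [-3.141, -0.039, 0.003]
ft_force: [0.5, -0.1, 0.5]
width: 49.2
```

move_arm([
  [9,-31.7,0,0,0,0,45],
  [18.1,-63.4,0,0,0,0,45],
  [27.2,-95.1,0,0,0,0,45],
  [36.3,-127.2,0,0,0,0,45],
  [36.3,-127.2,-20,0,0,0,45],
])

```text
t: 13.25
ee_pos: [615.5, -284.9, 111.9]
orientation: [3.137, 0.034, 0.011]
ft_force: [1.3, -0.8, 0.5]
width: 48.8
```

move_arm([
  [0,0,-30,0,0,0,45],
  [0,0,-60,0,0,0,45],
  [0,0,-80,0,0,0,45],
  [0,0,-90,0,0,0,45],
  [0,0,-93,0,0,0,45],
])

```text
t: 13.67
ee_pos: [610.1, -277.4, 13.3]
orientation: [-3.139, -0.039, 0.008]
ft_force: [-0.2, -0.3, -0.3]
width: 49.2
```

move_arm([
  [0,0,-1,0,0,0,45],
  [0,0,-2,0,0,0,45],
  [0,0,-3,0,0,0,45],
  [0,0,-3.6,0,0,0,45],
  [0,0,-3.6,0,0,0,45],
])

```text
t: 14.08
ee_pos: [612.9, -278.5, 14.0]
orientation: [3.141, 0.04, 0.002]
ft_force: [0.5, 0.1, -0.9]
width: 48.9
```

move_arm([
  [0,0,-0.5,0,0,0,45],
  [0,0,-1,0,0,0,45],
  [0,0,-1,0,0,0,45],
  [0,0,-1,0,0,0,45],
])

```text
t: 14.42
ee_pos: [612.2, -278.3, 12.0]
orientation: [3.141, 0.039, 0.0]
ft_force: [0.5, 0.1, 0.1]
width: 49.4
```

move_arm([
  [0,0,-0.4,0,0,0,45],
  [0,0,-0.8,0,0,0,45],
  [0,0,-0.8,0,0,0,45],
  [0,0,-0.8,0,0,0,45],
])

```text
t: 14.75
ee_pos: [612.2, -278.3, 11.1]
orientation: [-3.141, -0.039, 0.0]
ft_force: [0.6, -0.3, 0.3]
width: 49.0
```

move_arm([
  [0,0,-0.4,0,0,0,45],
  [0,0,-0.6,0,0,0,45],
  [0,0,-0.6,0,0,0,45],
  [0,0,-0.6,0,0,0,45],
])

```text
t: 15.08
ee_pos: [612.3, -278.3, 10.8]
orientation: [3.141, 0.039, 0.0]
ft_force: [-0.9, 0.4, 3.3]
width: 49.1
```

Contact (3 N). Release, lift, return to the stack.

move_arm([
  [0,0,0.2,0,0,0,49],
  [0,0,0.2,0,0,0,54],
  [0,0,0.2,0,0,0,60],
  [0,0,0.2,0,0,0,70],
  [0,0,0.2,0,0,0,78],
])

```text
t: 15.5
ee_pos: [612.2, -278.3, 10.7]
orientation: [-3.141, -0.039, 0.0]
ft_force: [0.8, 1.0, -0.0]
width: 70.0
```

move_arm([
  [0,0,0,0,0,0,85],
  [0,0,5,0,0,0,87.8],
  [0,0,25,0,0,0,87.8],
  [0,0,60,0,0,0,87.8],
  [0,0,100,0,0,0,87.8],
])

```text
t: 15.92
ee_pos: [610.6, -277.5, 110.0]
orientation: [-3.139, -0.039, 0.006]
ft_force: [0.6, -0.1, -0.2]
width: 87.7
```

move_arm([
  [-9,31.7,5,0,0,0,87.8],
  [-18.1,63.4,5,0,0,0,87.8],
  [-27.2,95.1,5,0,0,0,87.8],
  [-36.3,126.8,5,0,0,0,87.8],
  [-45.4,158.5,5,0,0,0,87.8],
])

```text
t: 16.33
ee_pos: [566.4, -118.6, 116.5]
orientation: [3.141, 0.038, 0.001]
ft_force: [0.4, -0.4, 0.4]
width: 88.0
```

move_arm([
  [-9,31.7,0,0,0,0,87.8],
  [-18.1,63.4,0,0,0,0,87.8],
  [-27.2,95.1,0,0,0,0,87.8],
  [-36.1,127.2,0,0,0,0,87.8],
  [-36.1,127.2,0,0,0,0,87.8],
])

```text
t: 16.75
ee_pos: [528.8, 11.5, 116.0]
orientation: [-3.14, -0.045, 0.002]
ft_force: [-1.0, 0.4, 0.2]
width: 88.0
```

```bash
python3 - <<'E'
from h import *
st();S=get_image("scene");T=get_image("top")
for n,im,roi in(("S",S,(195,265,235,315)),("T",T,(425,165,462,202))):
    c=blob(im,(0,0,170),(179,60,255),roi);print(n,"cushion",cv2.contourArea(c),cv2.fitEllipse(onplane(im,cv2.convexHull(c),24)))
c=blob(S,(0,0,0),(179,255,60),(295,175,335,212));print("holder",cv2.boundingRect(c))
# holder: top ellipse from hull upper part
h=cv2.convexHull(c).reshape(-1,2);print(h.tolist())
from math import cos,sin
pr=lambda x,y,z,r:np.array([proj(S,(x+r*cos(a),y+r*sin(a),z)) for a in np.linspace(0,6.28,90)])
for x,y in((530.7,7.5),):
    q=np.vstack([pr(x,y,46,30),pr(x,y,24,30)]);print("pred bbox",q.min(0),q.max(0))
E
```

```text
t 16.75 pos [528.76  11.48 116.03] yaw 0.0284 tz [-0.001  0.001 -1.   ] q [-0.    0.44  1.91  0.    0.79 -0.03] F [-1.   0.4  0.2] w 88.02
S cushion 447.5 ((613.2030639648438, -278.1590881347656), (48.3012580871582, 50.628910064697266), 126.61837005615234)
T cushion 307.5 ((611.7673950195312, -278.1491394042969), (46.37663269042969, 47.870704650878906), 17.91058921813965)
holder (301, 182, 26, 24)
[[318, 182], [321, 183], [324, 185], [326, 188], [326, 196], [325, 199], [324, 201], [322, 203], [320, 204], [317, 205], [311, 205], [308, 204], [304, 202], [303, 201], [301, 197], [301, 190], [303, 186], [306, 183], [308, 182]]
pred bbox [299.72179096 180.13983531] [327.21781204 206.81736083]
```

The cushion is centred on the cork within 1 mm in both views. The holder matches its predicted outline at (530.7,7.5). Grip the holder.

move_arm([
  [0,0,-30,0,0,0,87.8],
  [0,0,-60,0,0,0,87.8],
  [0,0,-75,0,0,0,87.8],
  [0,0,-83,0,0,0,80],
  [0,0,-85.8,0,0,0,75],
])

```text
t: 17.27
ee_pos: [530.5, 6.3, 28.8]
orientation: [3.141, 0.037, -0.003]
ft_force: [-0.0, 0.3, 1.3]
width: 77.8
```

move_arm([
  [0,0,0,0,0,0,72],
  [0,0,0,0,0,0,68],
  [0,0,0,0,0,0,64],
  [0,0,0,0,0,0,60],
  [0,0,0,0,0,0,55],
])

```text
t: 17.68
ee_pos: [531.3, 7.3, 30.9]
orientation: [3.141, 0.039, 0.002]
ft_force: [-0.6, 0.3, 4.7]
width: 59.2
```

move_arm([
  [0,0,0,0,0,0,55],
  [0,0,0,0,0,0,55],
  [0,0,0,0,0,0,55],
  [0,0,0,0,0,0,55],
  [0,0,0,0,0,0,55],
])

```text
t: 18.1
ee_pos: [531.3, 7.4, 30.9]
orientation: [3.141, 0.04, 0.002]
ft_force: [-0.9, -2.0, 7.6]
width: 59.0
```

move_arm([
  [0,0,8,0,0,0,55],
  [0,0,30,0,0,0,55],
  [0,0,60,0,0,0,55],
  [0,0,80,0,0,0,55],
  [0,0,80,0,0,0,55],
])

```text
t: 18.52
ee_pos: [533.3, 7.5, 114.1]
orientation: [3.141, 0.039, 0.011]
ft_force: [1.7, 0.9, -1.0]
width: 59.2
```

```bash
python3 - <<'E'
from h import *
st();S=get_image("scene");st()
save(S,"s6.png",(250,100,370,230),4)
E
```

```text
t 18.52 pos [533.34   7.48 114.1 ] yaw 0.0251 tz [ 0.007  0.    -1.   ] q [-0.01  0.44  1.91  0.    0.78 -0.03] F [ 1.7  0.9 -1. ] w 59.22
t 18.57 pos [532.28   7.5  112.2 ] yaw 0.0251 tz [ 0.005  0.    -1.   ] q [-0.01  0.45  1.91  0.    0.78 -0.03] F [ 0.2 -0.7 -1.6] w 58.89
```

View pics/s6.png

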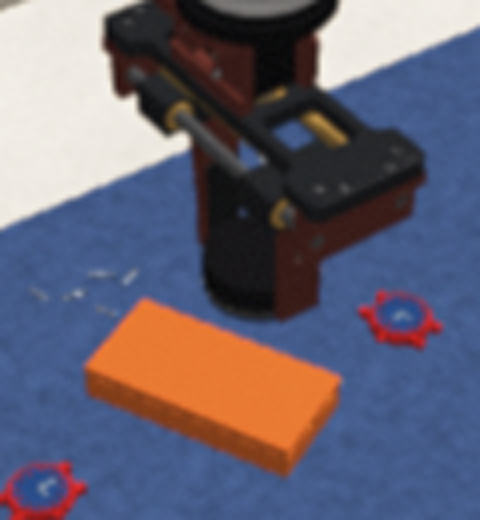

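move_arm([
  [-7.4,33,0,0,0,0,55],
  [-14.8,66,0,0,0,0,55],
  [-22.2,99,0,0,0,0,55],
  [-29.6,132,0,0,0,0,55],
  [-37,165,0,0,0,0,55],
])

```text
t: 18.98
ee_pos: [492.2, 173.4, 108.7]
orientation: [3.141, 0.039, -0.003]
ft_force: [0.6, -0.8, -0.8]
width: 59.1
```

move_arm([
  [-7.4,33,0,0,0,0,55],
  [-14.8,66,0,0,0,0,55],
  [-22.2,99,0,0,0,0,55],
  [-29.5,132,0,0,0,0,55],
  [-29.5,132,-10,0,0,0,55],
])

```text
t: 19.4
ee_pos: [463.9, 309.6, 100.2]
orientation: [-3.139, -0.045, -0.004]
ft_force: [0.6, 0.3, -1.0]
width: 59.2
```

move_arm([
  [0,0,-25,0,0,0,55],
  [0,0,-50,0,0,0,55],
  [0,0,-70,0,0,0,55],
  [0,0,-78,0,0,0,55],
  [0,0,-80,0,0,0,55],
])

```text
t: 19.82
ee_pos: [462.4, 302.9, 17.3]
orientation: [3.139, 0.039, -0.007]
ft_force: [-0.5, -0.3, -1.3]
width: 58.8
```

move_arm([
  [0,0,-1,0,0,0,55],
  [0,0,-2,0,0,0,55],
  [0,0,-3,0,0,0,55],
  [0,0,-3,0,0,0,55],
  [0,0,-3,0,0,0,55],
])

```text
t: 20.23
ee_pos: [464.7, 304.7, 17.8]
orientation: [-3.141, -0.039, -0.002]
ft_force: [0.0, 0.4, -0.9]
width: 58.6
```

move_arm([
  [0,0,-0.5,0,0,0,55],
  [0,0,-1,0,0,0,55],
  [0,0,-1,0,0,0,55],
  [0,0,-1,0,0,0,55],
])

```text
t: 20.57
ee_pos: [464.2, 304.4, 16.0]
orientation: [-3.141, -0.039, -0.0]
ft_force: [-0.3, -0.7, -0.6]
width: 59.1
```

move_arm([
  [0,0,-0.4,0,0,0,55],
  [0,0,-0.7,0,0,0,55],
  [0,0,-0.7,0,0,0,55],
  [0,0,-0.7,0,0,0,55],
])

```text
t: 20.9
ee_pos: [464.2, 304.4, 15.2]
orientation: [3.141, 0.039, -0.0]
ft_force: [-0.3, 0.8, -1.6]
width: 58.8
```

move_arm([
  [0,0,-0.3,0,0,0,55],
  [0,0,-0.5,0,0,0,55],
  [0,0,-0.5,0,0,0,55],
  [0,0,-0.5,0,0,0,55],
])

```text
t: 21.23
ee_pos: [464.3, 304.4, 14.9]
orientation: [-3.141, -0.039, -0.0]
ft_force: [-1.1, -0.3, 2.5]
width: 59.2
```

Contact. Release, lift, remeasure box and check plate.

move_arm([
  [0,0,0.2,0,0,0,59],
  [0,0,0.2,0,0,0,64],
  [0,0,0.2,0,0,0,70],
  [0,0,0.2,0,0,0,76],
  [0,0,0.2,0,0,0,84],
])

```text
t: 21.65
ee_pos: [464.3, 304.4, 14.9]
orientation: [-3.141, -0.039, -0.0]
ft_force: [-0.1, 1.1, 1.3]
width: 79.2
```

move_arm([
  [0,0,0,0,0,0,87.8],
  [0,0,5,0,0,0,87.8],
  [0,0,25,0,0,0,87.8],
  [0,0,60,0,0,0,87.8],
  [0,0,100,0,0,0,87.8],
])

```text
t: 22.07
ee_pos: [462.8, 303.5, 114.7]
orientation: [3.139, 0.039, -0.006]
ft_force: [-0.0, -0.7, 0.2]
width: 87.6
```

```bash
cat > box.py <<'E'
from h import *
from scipy.optimize import least_squares
def fit(im,roi,z0,g):
    # fit box silhouette (known size) to orange blob outline: x,y,yaw
    u=cv2.resize(im["color"],None,fx=4,fy=4,interpolation=cv2.INTER_CUBIC)
    c=blob({"color":u},(3,120,60),(20,255,255),[4*r for r in roi]);pts=(cv2.convexHull(c).reshape(-1,2)+.5)/4-.5
    def sil(p):
        a=p[2];q=[]
        for z in(z0,z0+24):
            for s,t in((1,1),(1,-1),(-1,-1),(-1,1)):
                q.append(proj(im,(p[0]+65*s*np.cos(a)-32*t*np.sin(a),p[1]+65*s*np.sin(a)+32*t*np.cos(a),z)))
        return cv2.convexHull(np.array(q,np.float32))
    r=least_squares(lambda p:[cv2.pointPolygonTest(sil(p),(float(x),float(y)),True) for x,y in pts],g,diff_step=1e-4)
    return r.x.round(3),np.degrees(r.x[2]).round(2),np.sqrt(np.mean(r.fun**2)).round(2)
E
python3 - <<'E'
from box import *
st();S=get_image("scene");T=get_image("top")
print("S",fit(S,(255,160,350,230),0,[506,-6,.45]));print("T",fit(T,(285,185,370,275),0,[506,-6,.45]))
a=cv2.resize(S["color"][110:200,340:460,::-1],None,fx=3,fy=3,interpolation=cv2.INTER_CUBIC)
b=cv2.resize(T["color"][180:270,260:380,::-1],None,fx=3,fy=3,interpolation=cv2.INTER_CUBIC);cv2.imwrite("pics/s7.png",np.hstack([a,b]))
E
```

```text
t 22.07 pos [462.81 303.48 114.66] yaw 0.025 tz [-0.004 -0.002 -1.   ] q [ 0.56  0.47  1.86 -0.    0.82  0.53] F [-0.  -0.7  0.2] w 87.58
S (array([ 5.04505e+02, -4.42500e+00,  4.49000e-01]), np.float64(25.7), np.float64(0.64))
T (array([ 5.05198e+02, -4.97800e+00,  4.61000e-01]), np.float64(26.43), np.float64(0.33))
```

View pics/s7.png

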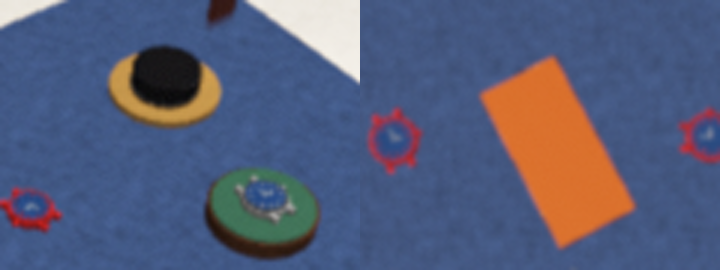

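The holder is centred on the brass plate, at crop (166,75) with plate centre at about (165,88) below it, and the box is undisturbed. Both fits agree: (505,-5), 26.2°. Now the box.

move_arm([
  [4.1,-31,0,0,0,-0.114,87.8],
  [8.2,-62,0,0,0,-0.228,87.8],
  [12.3,-93,0,0,0,-0.342,87.8],
  [16.4,-124,0,0,0,-0.456,87.8],
  [20.5,-155,0,0,0,-0.57,87.8],
])

```text
t: 22.58
ee_pos: [484.4, 148.1, 114.8]
orientation: [3.023, -0.853, -0.0]
ft_force: [0.4, 0.2, -0.1]
width: 87.5
```

move_arm([
  [4.1,-31,0,0,0,-0.114,87.8],
  [8.2,-62,0,0,0,-0.228,87.8],
  [12.3,-93,0,0,0,-0.342,87.8],
  [16.4,-124,0,0,0,-0.456,87.8],
  [20.5,-154.6,0,0,0,-0.569,87.8],
])

```text
t: 23.0
ee_pos: [504.9, -6.7, 114.7]
orientation: [2.662, -1.668, -0.001]
ft_force: [0.6, 0.4, -0.2]
width: 87.7
```

move_arm([
  [0,0,-20,0,0,0,87.8],
  [0,0,-45,0,0,0,87.8],
  [0,0,-60,0,0,0,87.8],
  [0,0,-70,0,0,0,87.8],
  [0,0,-70,0,0,0,87.8],
])

```text
t: 23.42
ee_pos: [503.7, -5.2, 43.0]
orientation: [2.665, -1.66, -0.005]
ft_force: [0.3, -0.1, -0.0]
width: 87.7
```

```bash
python3 - <<'E'
from h import *
st();S=get_image("scene");st();save(S,"s8.png",(250,100,370,230),4)
E
```

```text
t 23.42 pos [503.66  -5.21  43.02] yaw -1.1141 tz [-0.004  0.    -1.   ] q [-0.03  0.54  1.99 -0.    0.61  1.08] F [ 0.3 -0.1 -0. ] w 87.71
t 23.47 pos [504.44  -5.11  44.12] yaw -1.1139 tz [-0.002  0.    -1.   ] q [-0.03  0.54  1.99  0.    0.61  1.08] F [-0.4  0.2 -0.1] w 87.62
```

View pics/s8.png

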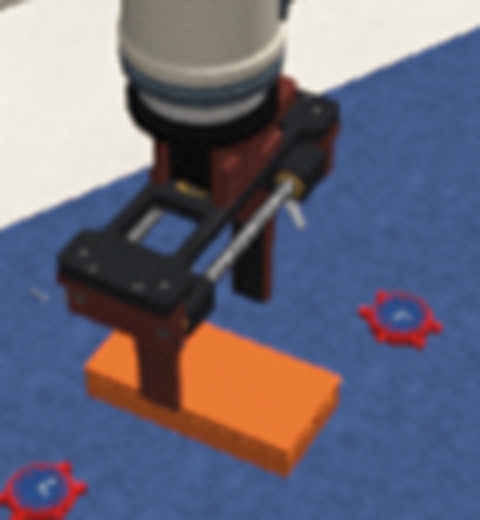

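Fingers straddle the box. Descend and grip.

move_arm([
  [0,0,-12,0,0,0,87.8],
  [0,0,-22,0,0,0,87.8],
  [0,0,-30,0,0,0,87.8],
  [0,0,-35,0,0,0,87.8],
  [0,0,-36,0,0,0,82],
])

```text
t: 23.88
ee_pos: [504.6, -5.1, 8.0]
orientation: [2.666, -1.66, -0.002]
ft_force: [0.1, 0.6, -0.7]
width: 84.1
```

move_arm([
  [0,0,0,0,0,0,77],
  [0,0,0,0,0,0,72],
  [0,0,0,0,0,0,68],
  [0,0,0,0,0,0,65],
  [0,0,0,0,0,0,60],
])

```text
t: 24.3
ee_pos: [505.4, -5.1, 9.3]
orientation: [-2.666, 1.661, -0.001]
ft_force: [-1.1, 1.2, 1.5]
width: 63.9
```

move_arm([
  [0,0,0,0,0,0,58],
  [0,0,0,0,0,0,58],
  [0,0,0,0,0,0,58],
  [0,0,0,0,0,0,58],
  [0,0,0,0,0,0,58],
])

```text
t: 24.72
ee_pos: [505.4, -5.1, 9.3]
orientation: [-2.666, 1.661, -0.0]
ft_force: [-0.9, 1.4, 6.1]
width: 63.6
```

move_arm([
  [0,0,5,0,0,0,58],
  [0,0,20,0,0,0,58],
  [0,0,40,0,0,0,58],
  [0,0,50,0,0,0,58],
  [0,0,50,0,0,0,58],
])

```text
t: 25.13
ee_pos: [506.7, -5.3, 60.8]
orientation: [-2.665, 1.66, -0.005]
ft_force: [0.1, -0.3, -2.6]
width: 63.7
```

```bash
python3 - <<'E'
from h import *
st();S=get_image("scene");st();save(S,"s9.png",(250,100,370,230),4)
E
```

```text
t 25.13 pos [506.66  -5.28  60.83] yaw -1.1139 tz [ 0.004 -0.    -1.   ] q [-0.03  0.51  1.98 -0.    0.64  1.08] F [ 0.1 -0.3 -2.6] w 63.69
t 25.18 pos [506.07  -5.27  59.83] yaw -1.1139 tz [ 0.002 -0.    -1.   ] q [-0.03  0.51  1.99 -0.    0.64  1.08] F [-0.3  0.7 -2.1] w 63.93
```

View pics/s9.png

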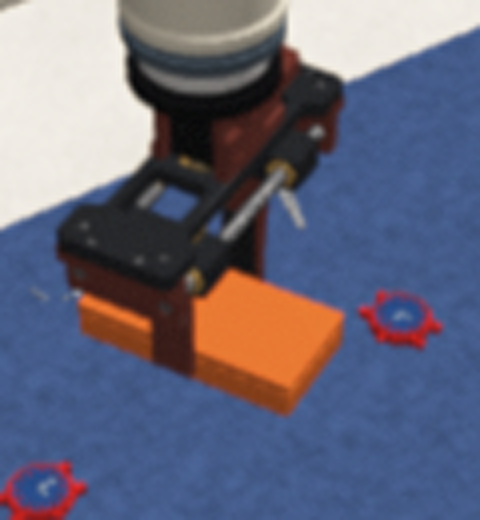

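move_arm([
  [-3.6,-30.8,0,0,0,-0.0255,58],
  [-7.2,-61.6,0,0,0,-0.051,58],
  [-10.8,-92.4,0,0,0,-0.0765,58],
  [-14.4,-123.2,0,0,0,-0.102,58],
  [-18,-154,0,0,0,-0.1275,58],
])

```text
t: 25.6
ee_pos: [486.2, -160.3, 57.9]
orientation: [2.554, -1.828, -0.002]
ft_force: [-0.3, 0.2, -2.4]
width: 63.8
```

move_arm([
  [-3.6,-30.8,0,0,0,-0.0255,58],
  [-7.2,-61.6,0,0,0,-0.051,58],
  [-10.8,-92.4,0,0,0,-0.0765,58],
  [-14.4,-123.2,0,0,0,-0.102,58],
  [-18.1,-154.1,0,0,0,-0.128,58],
])

```text
t: 26.02
ee_pos: [468.0, -314.4, 57.7]
orientation: [2.432, -1.989, -0.003]
ft_force: [-0.4, 0.5, -2.5]
width: 63.7
```

move_arm([
  [0,0,-5,0,0,0,58],
  [0,0,-20,0,0,0,58],
  [0,0,-32,0,0,0,58],
  [0,0,-35,0,0,0,58],
  [0,0,-35,0,0,0,58],
])

```text
t: 26.43
ee_pos: [467.9, -311.8, 22.1]
orientation: [2.434, -1.986, -0.006]
ft_force: [-0.6, 0.4, -2.0]
width: 63.5
```

```bash
python3 - <<'E'
from box import *
st();S=get_image("scene");st();save(S,"s10.png",(100,180,260,300),4)
# held box underside ~ z=15
try: print(fit(S,(100,180,260,300),15,[469,-313,.2]))
except Exception as e: print(e)
E
```

```text
t 26.43 pos [ 467.95 -311.82   22.09] yaw -1.3687 tz [-0.003  0.002 -1.   ] q [-0.61  0.63  1.86  0.    0.65  0.76] F [-0.6  0.4 -2. ] w 63.53
t 26.48 pos [ 468.6  -312.22   22.94] yaw -1.3686 tz [-0.002  0.001 -1.   ] q [-0.61  0.63  1.86  0.    0.65  0.76] F [-0.   0.1 -2.7] w 63.66
(array([ 4.73432e+02, -3.04304e+02, -4.70000e-02]), np.float64(-2.68), np.float64(4.16))
```

View pics/s10.png

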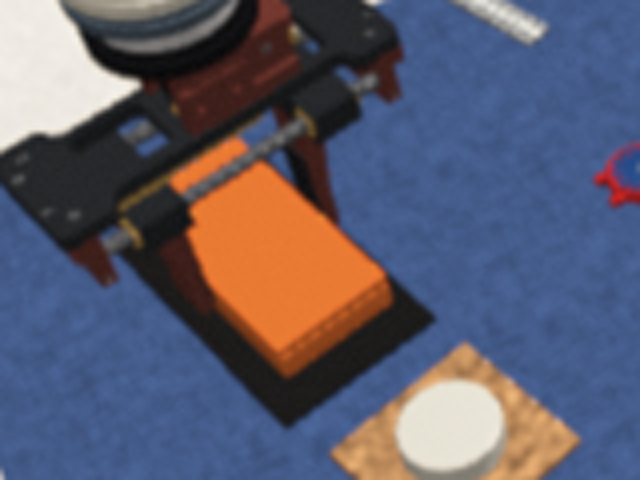

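The box is aligned over the mat. Lower gently.

move_arm([
  [0,0,-4,0,0,0,58],
  [0,0,-7,0,0,0,58],
  [0,0,-9,0,0,0,58],
  [0,0,-9,0,0,0,58],
  [0,0,-9,0,0,0,58],
])

```text
t: 26.9
ee_pos: [469.2, -313.2, 15.1]
orientation: [-2.434, 1.987, -0.0]
ft_force: [-0.1, -0.7, -2.8]
width: 64.2
```

move_arm([
  [0,0,-0.5,0,0,0,58],
  [0,0,-1,0,0,0,58],
  [0,0,-1,0,0,0,58],
  [0,0,-1,0,0,0,58],
])

```text
t: 27.23
ee_pos: [469.2, -313.3, 14.1]
orientation: [-2.433, 1.987, -0.0]
ft_force: [0.1, 0.5, -2.0]
width: 63.6
```

move_arm([
  [0,0,-0.4,0,0,0,58],
  [0,0,-0.7,0,0,0,58],
  [0,0,-0.7,0,0,0,58],
  [0,0,-0.7,0,0,0,58],
])

```text
t: 27.57
ee_pos: [469.2, -313.3, 13.3]
orientation: [2.433, -1.987, 0.0]
ft_force: [-1.5, -0.1, -0.9]
width: 63.6
```

move_arm([
  [0,0,-0.3,0,0,0,58],
  [0,0,-0.5,0,0,0,58],
  [0,0,-0.5,0,0,0,58],
  [0,0,-0.5,0,0,0,64],
  [0,0,-0.5,0,0,0,70],
])

```text
t: 27.98
ee_pos: [469.4, -313.4, 13.1]
orientation: [-2.433, 1.987, -0.001]
ft_force: [0.0, -0.6, -0.1]
width: 67.5
```

move_arm([
  [0,0,0,0,0,0,78],
  [0,0,0,0,0,0,85],
  [0,0,0,0,0,0,87.8],
  [0,0,4,0,0,0,87.8],
  [0,0,25,0,0,0,87.8],
])

```text
t: 28.4
ee_pos: [467.3, -312.0, 35.6]
orientation: [2.433, -1.987, -0.008]
ft_force: [-1.1, -0.2, 0.6]
width: 87.8
```

move_arm([
  [0,0,40,0,0,0,87.8],
  [0,0,80,0,0,0,87.8],
  [0,0,120,0,0,0,87.8],
  [-15,25,150,0,0,0,87.8],
  [-30,60,150,0,0,0,87.8],
])

```text
t: 28.82
ee_pos: [443.1, -256.6, 194.2]
orientation: [-2.43, 1.989, -0.02]
ft_force: [1.1, -0.3, -0.4]
width: 87.8
```

move_arm([
  [-5,38,0,0,0,0,87.8],
  [-10,76,0,0,0,0,87.8],
  [-15,114,0,0,0,0,87.8],
  [-20,152,0,0,0,0,87.8],
  [-25,190,0,0,0,0,87.8],
])

```text
t: 29.23
ee_pos: [413.5, -61.8, 188.2]
orientation: [-2.432, 1.987, -0.001]
ft_force: [0.2, -0.3, -0.8]
width: 87.8
```

```bash
python3 - <<'E'
from box import *
st();S=get_image("scene");T=get_image("top")
print("boxS",fit(S,(100,190,230,300),4,[469,-313,.2]));print("boxT",fit(T,(420,195,500,290),4,[469,-313,.2]))
for n,im in(("S",S),("T",T)):
    print(n,"loupe",[(np.round(x["location"],1),round(x["p"],2)) for x in mark_of(im,"loupe_center")[:2]])
    for l,z,roi,lo,hi in(("dial",28.5,(416,168,440,188) if n=="S" else (195,170,222,197),(100,90,40),(125,255,255)),("cush",24,(195,265,235,315) if n=="S" else (425,165,462,202),(0,0,170),(179,60,255)),("holder",30 if n=="T" else 19,(375,118,415,155) if n=="S" else (165,230,215,280),(0,0,0),(179,255,60))):
        try: print(n,l,cv2.fitEllipse(onplane(im,cv2.convexHull(blob(im,lo,hi,roi)),z)))
        except Exception as e: print(n,l,e)
a=cv2.resize(S["color"][100:330,100:500,::-1],None,fx=2,fy=2,interpolation=cv2.INTER_CUBIC);cv2.imwrite("pics/end.png",a)
cv2.imwrite("pics/endT.png",T["color"][:,:,::-1])
E
```

```text
t 29.23 pos [413.52 -61.78 188.2 ] yaw -1.3701 tz [ 0.001 -0.    -1.   ] q [-0.18  0.17  2.1   0.    0.88  1.19] F [ 0.2 -0.3 -0.8] w 87.77
boxS (array([ 4.69381e+02, -3.13642e+02,  2.15000e-01]), np.float64(12.33), np.float64(0.39))
boxT (array([ 4.68856e+02, -3.14310e+02,  2.08000e-01]), np.float64(11.9), np.float64(0.69))
S loupe [(array([233.7, 398.6]), 0.84)]
S dial ((624.7188110351562, 264.0107421875), (29.84438133239746, 30.575620651245117), 44.606666564941406)
S cush ((612.7793579101562, -278.0133972167969), (47.7292366027832, 49.80892562866211), 128.9816436767578)
S holder ((464.06341552734375, 305.2283935546875), (58.222042083740234, 81.59584045410156), 44.190738677978516)
T loupe [(array([148.7, 278.1]), 0.46)]
T dial ((623.8734130859375, 265.3503723144531), (28.741548538208008, 30.227962493896484), 130.01707458496094)
T cush ((611.7673950195312, -278.1491394042969), (46.37663269042969, 47.870704650878906), 17.91058921813965)
T holder ((463.2088317871094, 300.4833068847656), (54.21670150756836, 60.04759979248047), 174.14065551757812)
```

View pics/end.png

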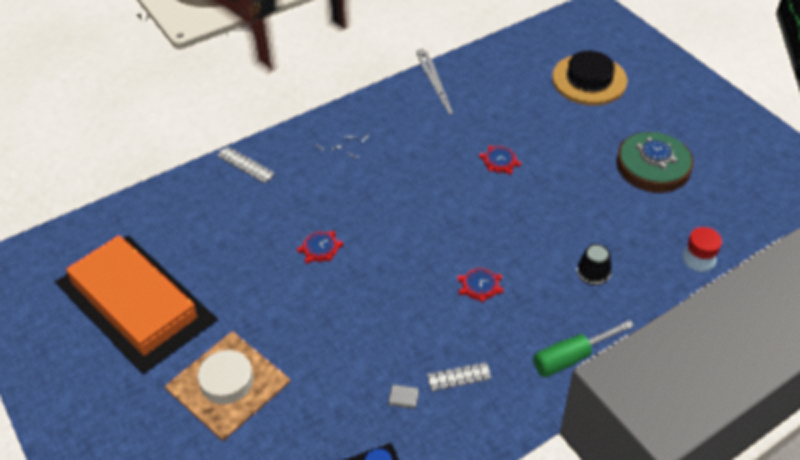

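The last scene picture shows all four parts on their places: box at (130,295) on the mat, cushion (225,375) on the cork, holder (590,70) on the plate, watch dial up (655,152) on the felt. The loupe is standing at (595,262). Handing in.

```bash
python3 -c "
from h import *
st();print(close_job())"
```

```text
t 29.43 pos [414.31 -62.54 188.17] yaw -1.3665 tz [ 0.001 -0.    -1.   ] q [-0.18  0.17  2.09 -0.    0.88  1.19] F [ 0.3 -0.   0.1] w 88.08
the job is handed in; nothing more can be done
None
```

I took the stack apart from the top down and handed it in at 29.4 s. All four parts are upright and released on their places, and the arm is clear. Each part was lowered slowly until the force reading showed contact or it was within about half a millimetre. The highest reading was about 8 N, taken while gripping.

| Part | Place | Last check, against the place's measured middle |
|---|---|---|
| Watch | Green felt stand | About 1 mm off, dial up |
| Cushion | Cork pad | Within about 1 mm in both views |
| Holder | Brass plate | Within about 1 mm in the scene view |
| Box | Rubber mat | Within about 1 mm, long side about 0.5° from the mat's |

Three checks were weaker or disagreed:
- **Holder:** the top view put it about 4 mm off in y. I put this down to its visible side wall biasing the outline, since that shift is about what the wall would cause.
- **Loupe:** its detection moved up to 5 pixels between the first and last pictures. I took this as network noise, because the arm never went near it and it stands upright in the last picture.
- **Final top picture:** I could not view it because the picture limit was reached, but I used its data for the numbers above.

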